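Square up a pile of tablet packs in the spring jig and hold it

TASK

Stack the two banded tablet packs flat and squarely on the dark pad of the squaring jig, lengthwise between its blue fence and its blue jaw: the plain white pack underneath, the pack with the green tablets on top, edges flush. Once the pile stands by itself, take the jig's upright black handle and draw the spring-return jaw towards the fence until its pointer stands in the red mark, without crushing the packs. Finish while still holding it there (it springs back if let go), and leave the calculator, stapler and other cartons where they are.

Things in the scene. Friction and masses are not known exactly. Their poses are not given: they have to be found in the camera images.
- plain_pack: plain white pack of tablet strips with a red rubber band; solid body 46 (x) x 83 (y) x 24 mm (z; the band stands 2 mm proud, and does not count in stacking). Origin at the centre of its underside, z up, y along its length. 90 g give or take 40 per cent. Grasp across the 46 mm width
- green_pack: pack of tablet strips, white, with green tablets showing on its top and a red rubber band; solid body 46 (x) x 83 (y) x 24 mm (z; tablets and band stand up to 13 mm higher to the eye but are not solid). Origin at the centre of its underside, z up, y along its length. About 90 g. Grasp across the 46 mm width
- jig: squaring jig, fixed to the table: light grey base plate, x -65 to 150, y -130 to 45 mm in its own frame, top at z = 12 mm, dark seat pad 56 mm wide along y = 0. Origin on the table under where the pile's middle ends; x points from fence to jaw (away from the robot; yaw varies), y left. Packs lie with their length (pack y) along jig x. Slide and handle run along y = -90 mm
- fence (a point): middle of the blue fence's inner face (jig x = -43.5, y = 0, z = 32 mm), across the near end of the pad; fence 62 mm wide, 10 mm thick, top at z = 53 mm. Axes as the jig's
- jaw_face (a point): middle of the blue jaw's inner face (jig y = 0, z = 36 mm), across the far end of the pad, moves with the jaw: jig x = 88.5 mm at home (132 mm opening), 43.5 mm at the mark (87 mm opening, 4 mm more than a pack's length). It pushes the pile along to the fence when it meets it. Jaw 62 mm wide, 10 mm thick, top at z = 58 mm. Axes as the jig's
- seat (a point): on the pad's top (z = 12 mm) at jig x = 10, y = 0 mm: a good place for the middle of the lower pack's underside while the jaw is home; axes as the jig's
- jaw (a joint): pull of the spring-return jaw, m: 0 at home (far end, where it starts), grows as carriage, handle and jaw together slide towards the fence (jig -x); 0.045 puts the pointer in the middle of the red mark; end stop 0.060 (the pile is squeezed from about 0.049). The spring pulls home with 3 N at 0 rising to 7.5 N at the mark
- handle (a point): grip point on the upright round black handle, 18 mm diameter (22 mm cap), which stands on the dark carriage; point on its axis, 58 mm above the table, 24 mm below the handle's top (z = 82 mm); below z = 33 mm is the carriage. Moves with the jaw. Axes as the jig's
- pointer (a point): tip of the small black pointer on the carriage's right side, moves with the jaw; 45 mm short of the mark at home. Axes as the jig's
- mark (a point): middle of the red mark, 8 mm wide along jig x, on the white scale right of the slide. Axes as the jig's
- calculator_1: grey pocket calculator 118 x 72 x 15 mm, bystander; origin at the centre of its underside
- carton: small white carton 50 x 71 x 60 mm, bystander; origin at the centre of its underside
- ointment: narrow white and orange ointment carton 99 x 31 x 26 mm, bystander; origin at the centre of its underside
- stapler_1: green stapler 125 x 30 x 55 mm, bystander; origin at the centre of its underside

How it is judged (in metres and radians):
On the way, in this order (a step that is already met when the one before it is completed fails the run):
1. both packs stand squarely stacked on the pad, let go, with the jaw still home (x of green_pack in the frame of plain_pack between -0.007 and 0.007 m and y of green_pack in the frame of plain_pack between -0.007 and 0.007 m and z of green_pack in the frame of plain_pack between 0.02 and 0.028 m and angle between the y axis of green_pack and the y axis of plain_pack, either way round below 0.14 rad and angle between the y axis of plain_pack and the x axis of jig, either way round below 0.14 rad and angle between each of plain_pack, green_pack's own z axis and vertical below 0.06 rad and y of plain_pack in the frame of jig between -0.012 and 0.012 m and z of plain_pack in the frame of jig between 0.009 and 0.016 m and contact force between each of the arm, the fingers and plain_pack below 0.3 N and contact force between each of the arm, the fingers and green_pack below 0.3 N and linear speed of each of plain_pack, green_pack below 0.02 m/s and x of plain_pack in the frame of jig between -0.008 and 0.052 m and value of joint jaw below 0.006 m), for 0.2 s.
2. the jaw is drawn to the mark and held by the gripper (x of pointer in the frame of mark between -0.004 and 0.004 m and velocity of joint jaw between -0.01 and 0.01 m/s and contact force between the fingers and jaw above 2 N), for 0.3 s.
At the end, for the whole second after the job is handed in: Gripper still holds the handle (over 2 N), pointer at rest within 4 mm of the mark's middle; packs flat between fence and jaw, green on plain, offset under 7 mm and 0.14 rad, lower one within 12 mm of the pad's midline and 0.14 rad of lengthwise, 8 mm of jig x = 0, untouched by the robot (all of step 2 and x of green_pack in the frame of plain_pack between -0.007 and 0.007 m and y of green_pack in the frame of plain_pack between -0.007 and 0.007 m and z of green_pack in the frame of plain_pack between 0.02 and 0.028 m and angle between the y axis of green_pack and the y axis of plain_pack, either way round below 0.14 rad and angle between the y axis of plain_pack and the x axis of jig, either way round below 0.14 rad and angle between each of plain_pack, green_pack's own z axis and vertical below 0.06 rad and y of plain_pack in the frame of jig between -0.012 and 0.012 m and z of plain_pack in the frame of jig between 0.009 and 0.016 m and contact force between each of the arm, the fingers and plain_pack below 0.3 N and contact force between each of the arm, the fingers and green_pack below 0.3 N and linear speed of each of plain_pack, green_pack below 0.02 m/s and x of plain_pack in the frame of jig between -0.008 and 0.008 m); the arm keeps its last pose, push and grip.
It fails at once if a pack is crushed by the jaw (over 20 N) (contact force between jaw and plain_pack above 20 N or contact force between jaw and green_pack above 20 N).
It fails at once if the calculator is disturbed (moved over 25 mm) (distance of calculator_1 from where it was at the start of the episode above 0.025 m).
It fails at once if the small white carton is disturbed (moved over 25 mm) (distance of carton from where it was at the start of the episode above 0.025 m).
It fails at once if the ointment carton is disturbed (moved over 25 mm) (distance of ointment from where it was at the start of the episode above 0.025 m).
It fails at once if the stapler is disturbed (moved over 25 mm) (distance of stapler_1 from where it was at the start of the episode above 0.025 m).
It also fails if it takes over 72 s, if anything falls off the work surface, if the arm or the gripper's body presses on something with over 40 N, if the wrist force passes 120 N, or if a joint passes its speed limit or range.

ROBOT

A 6-joint arm with a two-finger parallel gripper is mounted at the origin on a cart in front of the work surface, level with it; the furniture and walls round the work are solid. World frame = base frame: x ahead of the robot, y to its left, z up, the work surface at z = 0. Lengths are in mm, angles in degrees, forces in N, time in s.
With the tool pointing down it reaches from about 350 to 850 mm from the base axis. Payload 8.1 kg.
Tool frame: the origin (TCP) lies midway between the tips of the shut fingers; the grasp point (between the pads) lies 19 mm behind it (r.pinch_z is the distance from the TCP to the grasp point, in mm); z points along the fingers, y is the line along which they close (so a half turn about z gives the same grasp; the last joint's range is limited). The gripper opens to 85 mm and grips with 20 to 120 N. Pads are 22 mm wide; open, the fingers measure 114 mm over their backs; the gripper's body (76 mm by 85 mm) begins 54 mm behind the grasp point. The pads swing forward as they close: fully open they stand 13 mm farther back than shut.
Start: joints at [-71.872, 7.471, 85.268, -0, 87.261, -4.893], TCP at [234.665, -552.211, 211.092] pointing down, gripper open.
Joint ranges: [-169.43, 169.43], [-51.17, 129.36], [1.28, 143.12], [-76.62, 256.62], [0, 156.53], [-152.29, 152.29]. Speed limits (degrees/s): [136.94, 136.94, 159.86, 180, 180, 180].

INTERFACE

Orientations are given as [roll, pitch, yaw] about the fixed x, y, z axes, in that order (R = Rz(yaw) Ry(pitch) Rx(roll)).
In Python, from bench import sensors, optics, job, r gives the robot as it stands.
- The arm moves only by the tool play_rows, never from a script. Its argument "motion" is a list that holds one entry, the list of rows, each a list of 6 numbers: the shift along the tool's x, y, z in cm, then the turn, a rotation vector about the tool's x, y, z in degrees. In form: [[[x, y, z, ax, ay, az], ...]]. A call has 1 to 5 rows; each row is the pose to reach, as a shift and turn from the pose commanded when the call began, along the tool's axes at that moment; what a row does not reach only later rows make up. A row lasts 1/10 s, in which the tool goes at most 50 mm and 8.59 degrees, less where a joint would pass 70% of its speed; a pose out of reach is approached as far as the arm can. A call with a gripper value outside its range is refused whole. "jaw" is the opening, from 0 (shut) to 1 (fully open), set as the call begins (left out, the last holds). The fingers move at their own pace and stop on an object; "squeeze" is the grip in N (left out, the last holds). Time passes only in rows, so rows that repeat a pose let the fingers close. It gives the time, the measured TCP pose, the force, the opening and the grip force at its end, in the units of the state.
- sensors.sense(): the state, without advancing time (a new reading comes with each control period).
- optics.snapshot(name): name is "side" or "top" or "wrist"; returns a dict with "pixels" (400x640x3 uint8, red, green, blue), "mtx" (3x3 intrinsics, pixels), "R" (3x3) and "t" (3): a world point X has camera coordinates R X + t; the wrist camera has in their place "T_tool_cam" (4x4, takes a point from camera to tool coordinates, whose origin is the TCP and whose axes are the flange's). Camera axes: x right, y down, z forward; pixel columns grow to the right and rows downward; lengths in mm; the calibration is good to about 2 mm. A picture is of the moment at which its call begins: read the wrist's pose just before it. There is no depth.
- job.hand_in(): hands the job in; it is judged then, once.
The state is a dict: "time": time; "joint_pos": joint angles; "qd": joint speeds; "joint_efforts": joint torques, N m; "tool_pos": TCP position; "tcp_rot": TCP orientation; "ft_force": force on the tool from outside, world axes, zero at the start; "wrist_torque": the same for the moment, N m; "finger_gap": finger opening in mm; "grip_force": force on a finger pad.
Only numpy, scipy, OpenCV 4.12 (cv2) and the standard library are available. Lean on these libraries where they do the work, as an engineer would, in place of code of your own. Each camera call takes 0.05 s, during which the arm holds its last target. There are 200 camera calls.

## Working session

There is one attempt and no reset: what is moved stays moved. The work goes in short steps, Python scripts to look and compute and a tool call to move; the robot and the scene stay as the last step left them, time stands still between calls to the robot, and variables do not carry over. Pictures are saved under pics/ and viewed, at most 10 in all, crops included, and the job is handed in when it is done.

Besides the shell and the picture viewer there is one more tool, called as name(argument=value, ...) on one line, values as JSON. play_rows: Moves the arm, as the interface text tells. Its arguments: {"type":"object","properties":{"motion":{"type":"array","items":{"type":"array","items":{"type":"array","items":{"type":"number"}}}},"jaw":{"type":"number"},"squeeze":{"type":"number"}},"required":["motion"]}

```bash
mkdir -p pics; ls; python3 - <<'E'
from bench import sensors, optics, job, r
import cv2, numpy as np
s=sensors.sense(); print(s)
for n in ("top","side"):
    d=optics.snapshot(n); cv2.imwrite(f"pics/{n}0.png",d["pixels"][:,:,::-1])
    np.savez(f"{n}0.npz",**d); print(n,d["mtx"],d["R"],d["t"])
E
```

```text
pics
{'time': 0.0, 'joint_pos': array([-7.18739228e+01,  7.51748789e+00,  8.53299318e+01,  6.56608527e-04,
        8.72588611e+01, -4.89306092e+00]), 'qd': array([-0.02519649,  0.04065727, -0.00274327,  0.00876332,  0.05022806,
        0.0031745 ]), 'joint_efforts': array([ 3.05003399e-03, -5.69399285e+01, -5.00551522e+01, -6.17503974e-05,
        1.45135805e-02,  1.89205230e-05]), 'tool_pos': array([ 234.46743038, -551.66322108,  210.01337603]), 'tcp_rot': array([-1.79894162e+02, -9.71875614e-03,  2.30190971e+01]), 'ft_force': array([ 0.43001204,  0.41127236, -0.94412874]), 'wrist_torque': array([-0.04304214,  0.04674312,  0.02167571]), 'grip_force': 0.0, 'finger_gap': 85.43612520473692}
top [[387.948771     0.         319.17515272]
 [  0.         387.948771   197.97392802]
 [  0.           0.           1.        ]] [[ 0.00505426 -0.99995929  0.00747476]
 [-0.99048821 -0.00603395 -0.13746524]
 [ 0.13750474 -0.00670888 -0.99047839]] [ -43.0276551   610.82625685 1064.00249626]
side [[452.08666958   0.         320.02954684]
 [  0.         452.08666958 200.95941086]
 [  0.           0.           1.        ]] [[ 0.95454883 -0.29727022 -0.02160894]
 [-0.12633432 -0.33786813 -0.93267613]
 [ 0.26995587  0.89301486 -0.36006706]] [-561.71897755  113.94166512 1597.09796867]
```

View pics/top0.png

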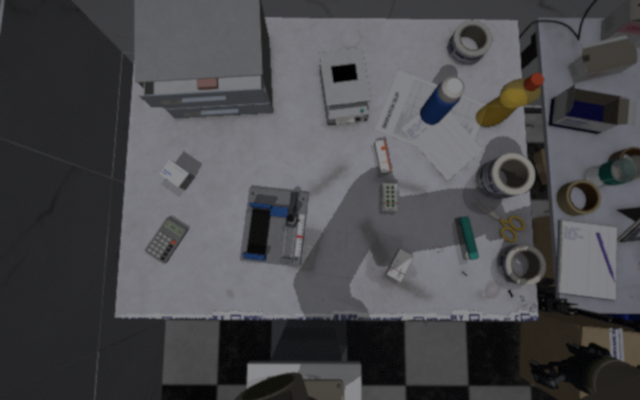

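View pics/side0.png

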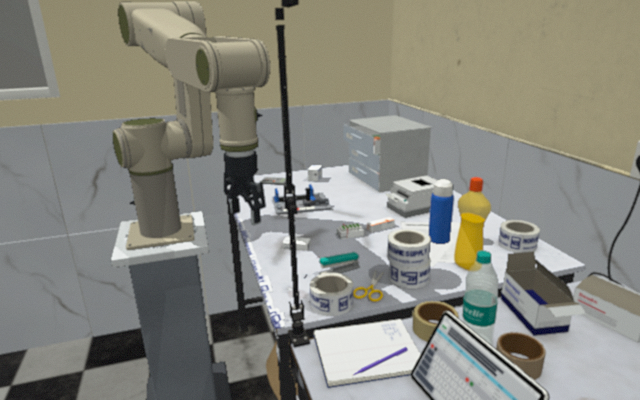

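```bash
cat > h.py <<'E'
import numpy as np, cv2
from scipy.spatial.transform import Rotation as Ro
def ray(d,uv,z,T=None):
    """pixels -> world points at height z; T = world-from-tool 4x4 for wrist"""
    if T is not None:
        M=T@d["T_tool_cam"]; Rwc=M[:3,:3]; c=M[:3,3]
    else: Rwc=d["R"].T; c=-Rwc@d["t"]
    uv=np.atleast_2d(uv).astype(float); p=np.c_[uv,np.ones(len(uv))]@np.linalg.inv(d["mtx"]).T@Rwc.T
    z=np.broadcast_to(z,len(uv))
    return c+p*((z-c[2])/p[:,2])[:,None]
def proj(d,X,T=None):
    X=np.atleast_2d(X).astype(float)
    if T is not None:
        M=np.linalg.inv(T@d["T_tool_cam"]); p=X@M[:3,:3].T+M[:3,3]
    else: p=X@d["R"].T+d["t"]
    p=p@d["mtx"].T; return p[:,:2]/p[:,2:]
def tool(s):
    T=np.eye(4); T[:3,:3]=Ro.from_euler('xyz',s["tcp_rot"],degrees=True).as_matrix(); T[:3,3]=s["tool_pos"]; return T
def wrist(name):
    from bench import sensors, optics
    s=sensors.sense(); d=optics.snapshot("wrist"); d=dict(d); d["T"]=tool(s)
    np.savez(name+".npz",**d); cv2.imwrite(f"pics/{name}.png",d["pixels"][:,:,::-1]); return d
def move(s,xyz,yaw):
    """tool-frame shift (cm) and rotvec (deg) to TCP xyz, tool down, tool-y axis at world angle yaw(deg, mod 180)"""
    T=tool(s); cur=np.degrees(np.arctan2(T[1,1],T[0,1]))
    dy=(yaw-cur+90)%180-90
    Rt=Ro.from_euler('xyz',[180,0,s["tcp_rot"][2]+dy],degrees=True).as_matrix()
    return np.round(T[:3,:3].T@(np.array(xyz)-T[:3,3])/10,2), np.round(Ro.from_matrix(T[:3,:3].T@Rt).as_rotvec(degrees=True),2)
E
python3 - <<'E'
from h import *
d=np.load("top0.npz"); im=d["pixels"][:,:,::-1]
a=cv2.resize(im[175:275,235:315],None,fx=5,fy=5,interpolation=2)
b=cv2.resize(im[175:295,370:430],None,fx=5,fy=5,interpolation=2)[:500]
b=cv2.resize(im[180:280,370:430],None,fx=5,fy=5,interpolation=2)
cv2.imwrite("pics/c1.png",np.hstack([a,b]))
print(ray(d,[[389,197],[399,265],[384,155],[275,225],[292,207],[258,232],[175,172],[467,237]],[24,24,20,12,70,12,60,30]).round())
w=wrist("w0"); print(w["mtx"],w["T_tool_cam"].round(2))
E
```

```text
[[ 618. -243.   24.]
 [ 423. -267.   24.]
 [ 744. -231.   20.]
 [ 535.   88.   12.]
 [ 582.   36.   70.]
 [ 515.  137.   12.]
 [ 680.  368.   60.]
 [ 503. -462.   30.]]
[[278.05796203   0.         320.70537058]
 [  0.         278.05796203 197.51608545]
 [  0.           0.           1.        ]] [[  -0.     -0.96   -0.29   72.38]
 [   1.     -0.      0.      0.36]
 [  -0.     -0.29    0.96 -162.83]
 [   0.      0.      0.      1.  ]]
```

View pics/c1.png

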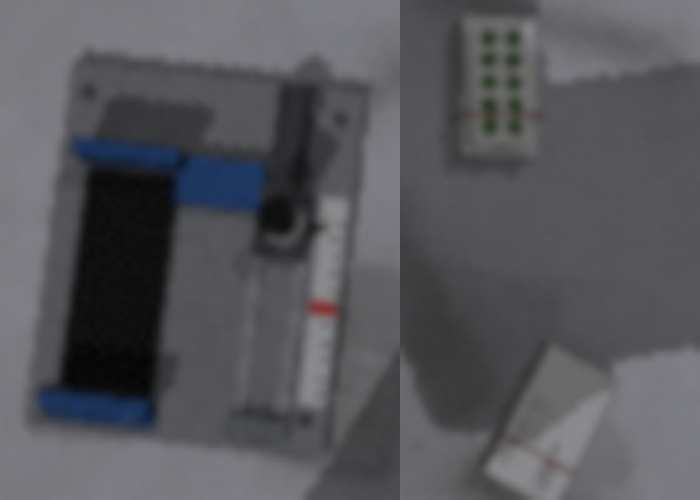

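The jig crop shows the dark pad lengthwise between fence (bottom) and jaw (top), handle at (280,215), and red mark at (322,308). The green pack is upright, and the plain pack is yawed about -27°. I'll go to the plain pack and look with the wrist camera.

```bash
python3 - <<'E'
from h import *
from bench import sensors
s=sensors.sense(); print(*move(s,[423,-267,190],62.5))
E
```

```text
[ 28.48 -18.83   2.06] [-8.000e-02  3.000e-02  5.052e+01]
```

play_rows(motion=[[[4, -2.6, 0.3, 0, 0, 8], [8, -5.3, 0.6, 0, 0, 16], [12, -7.9, 0.9, 0, 0, 24], [16, -10.6, 1.2, 0, 0, 32], [20, -13.2, 1.5, 0, 0, 40]]], jaw=1, squeeze=30)

```text
time: 0.65
tool_pos: [366.4, -352.8, 195.9]
tcp_rot: [-180.0, 0.0, -16.9]
ft_force: [0.4, -0.3, -0.0]
finger_gap: 85.3
grip_force: 0.0
```

```bash
python3 - <<'E'
from h import *
from bench import sensors
s=sensors.sense(); print(*move(s,[423,-267,190],62.5))
E
```

```text
[ 2.92 -9.85  0.59] [-1.000e-02  1.000e-02  1.061e+01]
```

play_rows(motion=[[[1.2, -4, 0.2, 0, 0, 4], [2.4, -8, 0.4, 0, 0, 8], [2.9, -9.8, 0.6, 0, 0, 10.6], [2.9, -9.8, 0.6, 0, 0, 10.6], [2.9, -9.8, 0.6, 0, 0, 10.6]]])

```text
time: 1.15
tool_pos: [421.4, -268.8, 190.1]
tcp_rot: [180.0, 0.0, -27.0]
ft_force: [0.1, 0.2, 0.3]
finger_gap: 85.3
grip_force: 0.0
```

```bash
python3 - <<'E'
from h import *
w=wrist("w1"); print(w["T"].round(2)); g=proj(w,[[423,-267,24],[618,-243,24]],w["T"]); print(g)
E
```

```text
[[   0.89   -0.45   -0.    421.43]
 [  -0.45   -0.89   -0.   -268.85]
 [  -0.      0.     -1.    190.06]
 [   0.      0.      0.      1.  ]]
[[317.9120039  176.65870592]
 [211.54660837  23.26910612]]
```

View pics/w1.png

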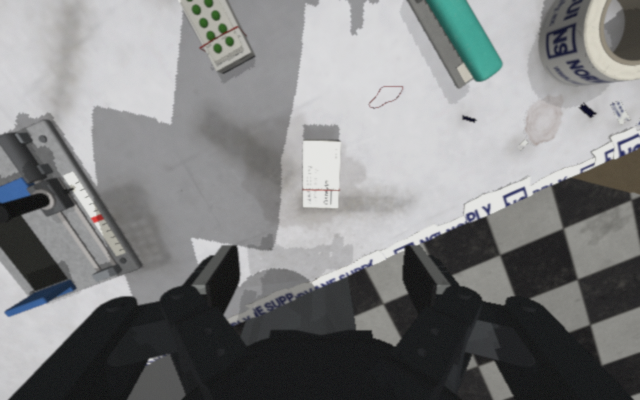

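The plain pack's top face spans about (303,140) to (340,208), with its dark far end face at rows 125–140.

```bash
python3 - <<'E'
from h import *
from bench import sensors
w=np.load("w1.npz"); T=w["T"]
p=ray(w,[[303,140.5],[341,140.5],[339.5,208.5],[302,207.5]],24,T); print(p.round(1)); c=p.mean(0)
print(c, np.linalg.norm(p[0]-p[1]),np.linalg.norm(p[0]-p[3]))
l=(p[0]+p[1]-p[2]-p[3])/2; a=np.degrees(np.arctan2(l[1],l[0])); print("long",a)
# model check
R=Ro.from_euler('z',a,degrees=True).as_matrix()
print(proj(w,c*[1,1,0]+np.array([[41.5,23,24],[41.5,-23,24],[-41.5,-23,24],[-41.5,23,24],[41.5,23,0],[41.5,-23,0]])@R.T,T).round(1))
s=sensors.sense(); print(*move(s,[c[0],c[1],1],a+90))
E
```

```text
[[ 469.1 -271.2   24. ]
 [ 449.  -310.6   24. ]
 [ 374.6 -272.4   24. ]
 [ 397.1 -231.3   24. ]]
[ 422.43250591 -271.38319532   24.        ] 44.20385943856902 82.3056726099206
long -28.040008679516745
[[302.2 140.1]
 [341.8 140.8]
 [339.2 208.3]
 [302.3 207.7]
 [303.4 138.4]
 [340.4 139. ]]
[ 0.21  0.11 18.92] [0.02 0.02 0.95]
```

play_rows(motion=[[[0.2, 0.1, 4.8, 0, 0, 1], [0.2, 0.1, 9.5, 0, 0, 1], [0.2, 0.1, 14, 0, 0, 1], [0.2, 0.1, 17.5, 0, 0, 1], [0.2, 0.1, 18.9, 0, 0, 1]]])

```text
time: 1.7
tool_pos: [419.6, -269.9, -2.8]
tcp_rot: [-179.9, 0.4, -28.2]
ft_force: [0.2, 0.7, -0.6]
finger_gap: 85.3
grip_force: 0.0
```

play_rows(motion=[[[0, 0, 0, 0, 0, 0], [0, 0, 0, 0, 0, 0], [0, 0, 0, 0, 0, 0], [0, 0, 0, 0, 0, 0], [0, 0, 0, 0, 0, 0]]], jaw=0.3, squeeze=30)

```text
time: 2.2
tool_pos: [424.9, -272.1, 4.0]
tcp_rot: [180.0, -0.3, -28.1]
ft_force: [1.2, 0.9, 6.9]
finger_gap: 25.6
grip_force: 3.4
```

```bash
python3 - <<'E'
from h import *
from bench import sensors
print(sensors.sense())
w=wrist("w2")
E
```

```text
{'time': 2.2, 'joint_pos': array([-3.84768064e+01,  4.53436699e+00,  1.11360126e+02,  1.93051808e-02,
        6.38379775e+01,  7.96630821e+01]), 'qd': array([ 0.13732182, -0.11383427, -0.01533597, -0.07182006,  0.01361038,
        0.0894148 ]), 'joint_efforts': array([-4.09379415e-01, -4.37734687e+01, -4.01207221e+01, -2.42683338e-01,
       -3.08735557e-01,  4.00786725e-03]), 'tool_pos': array([ 424.8577747 , -272.11648239,    3.95535784]), 'tcp_rot': array([179.96908072,  -0.26630214, -28.14828811]), 'ft_force': array([1.23588476, 0.93665333, 6.93583131]), 'wrist_torque': array([ 0.18340578, -0.01887616, -0.02444592]), 'grip_force': 3.37161656410899, 'finger_gap': 25.551709534978528}
```

View pics/w2.png

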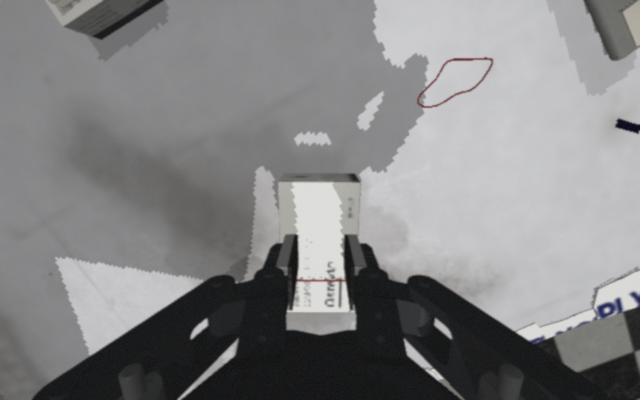

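The fingers overlap the pack's top edges and the gap reached its commanded value, so they look to be on top of the pack rather than around it. I'll lift and check.

play_rows(motion=[[[0, 0, -1.5, 0, 0, 0], [0, 0, -3, 0, 0, 0], [0, 0, -4.5, 0, 0, 0], [0, 0, -6, 0, 0, 0], [0, 0, -6, 0, 0, 0]]])

```text
time: 2.75
tool_pos: [425.1, -272.5, 65.0]
tcp_rot: [179.9, -0.4, -28.1]
ft_force: [-0.4, -0.4, 0.9]
finger_gap: 25.7
grip_force: 0.0
```

```bash
python3 - <<'E'
from h import *
from bench import sensors,optics
print(sensors.sense()["ft_force"])
w=wrist("w3"); d=optics.snapshot("side")
p=proj(d,[424,-272,30])[0].astype(int); print(p)
c=d["pixels"][p[1]-70:p[1]+30,p[0]-60:p[0]+60,::-1]
c=cv2.resize(c,None,fx=4,fy=4,interpolation=2)
cv2.imwrite("pics/c3.png",np.hstack([c,cv2.resize(w["pixels"][120:360,220:420,::-1],(320,400))]))
E
```

```text
[-0.37050061 -0.36025121  0.88177848]
[296 239]
```

View pics/c3.png

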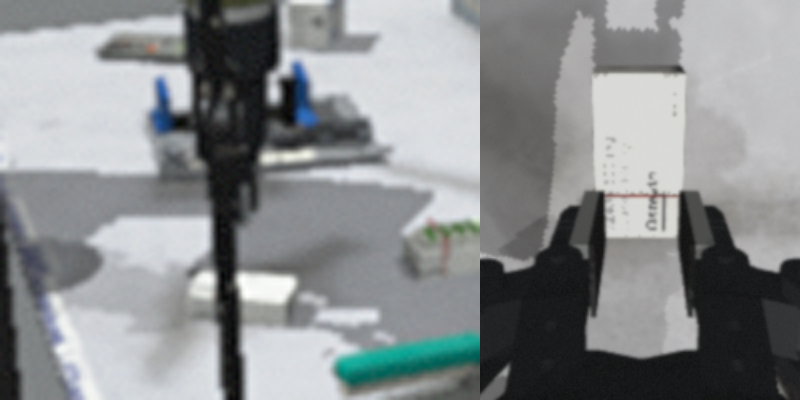

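```bash
python3 - <<'E'
from h import *
w=np.load("w3.npz"); T=w["T"]; M=np.linalg.inv(w["T_tool_cam"])
for z in (0,-10,-20,-30,-40):
    p=np.array([[11,13,z],[-11,13,z]])@M[:3,:3].T+M[:3,3]; p=p@w["mtx"].T; print(z,(p[:,:2]/p[:,2:]).round(0).tolist())
print(T[:3,3])
# pack corners now, in crop: scale 200/320,240/400
q=np.array([[593-480,70],[685-480,70],[683-480,237],[597-480,237]])*[200/320,.6]+[220,120]
for z in (12,24):
    p=ray(w,q,z,T); print(z,p.mean(0).round(1),[np.linalg.norm(p[i]-p[(i+1)%4]).round(1) for i in range(4)])
w=np.load("w2.npz"); T=w["T"]
q=[[278,182],[360,182],[357,313],[287,313]]
for z in (12,24):
    p=ray(w,q,z,T); print(z,p.mean(0).round(1),[np.linalg.norm(p[i]-p[(i+1)%4]).round(1) for i in range(4)])
E
```

```text
0 [[340.0, 218.0], [339.0, 249.0]]
-10 [[341.0, 224.0], [340.0, 257.0]]
-20 [[342.0, 230.0], [342.0, 266.0]]
-30 [[344.0, 238.0], [343.0, 275.0]]
-40 [[346.0, 247.0], [344.0, 286.0]]
[ 425.11548996 -272.45839346   64.95015292]
12 [ 419.5 -269.6   12. ] [np.float64(44.9), np.float64(87.5), np.float64(46.7), np.float64(87.5)]
24 [ 423.3 -271.7   24. ] [np.float64(42.4), np.float64(82.7), np.float64(44.1), np.float64(82.7)]
12 [ 416.7 -268.7   12. ] [np.float64(46.9), np.float64(89.1), np.float64(46.4), np.float64(89.1)]
24 [ 422.2 -271.7   24. ] [np.float64(43.3), np.float64(82.2), np.float64(42.8), np.float64(82.2)]
```

The fingertips at a 25 mm gap actually stand about 20 mm behind the reported TCP, both in the image and by contact with the pack's top at TCP z=4. I'll check `r` before going on.

```bash
python3 - <<'E'
from h import *
from bench import r,sensors
print(r.pinch_z,[a for a in dir(r) if a[0]!='_'])
w=np.load("w1.npz");  M=np.linalg.inv(w["T_tool_cam"])
for z in (0,-13,-20,-30,-40):   # open fingers in w1: pads y=+-42.5
    p=np.array([[11,42.5,z],[-11,42.5,z]])@M[:3,:3].T+M[:3,3]; p=p@w["mtx"].T; print(z,(p[:,:2]/p[:,2:]).round(0).tolist())
s=sensors.sense(); print(*move(s,[422.8,-271.6,0],61.95))
E
```

```text
18.700000000000003 ['PlanningError', 'pinch_z']
0 [[387.0, 218.0], [385.0, 249.0]]
-13 [[392.0, 226.0], [390.0, 259.0]]
-20 [[396.0, 230.0], [393.0, 266.0]]
-30 [[400.0, 238.0], [397.0, 275.0]]
-40 [[406.0, 247.0], [402.0, 286.0]]
[-0.07  0.06  6.21] [ 0.03 -0.13 -0.09]
```

play_rows(motion=[[[0, 0, 0, 0, 0, 0], [0, 0, 0, 0, 0, 0], [0, 0, 2.5, 0, 0, 0], [0, 0, 5, 0, 0, 0], [0, 0, 6.5, 0, 0, 0]]], jaw=1)

```text
time: 3.35
tool_pos: [421.4, -269.7, -6.3]
tcp_rot: [-180.0, 0.2, -28.2]
ft_force: [-0.3, 0.3, -0.7]
finger_gap: 85.4
grip_force: 0.0
```

play_rows(motion=[[[0, 0, 0.6, 0, 0, 0], [0, 0, 1.2, 0, 0, 0], [0, 0, 1.7, 0, 0, 0], [0, 0, 1.7, 0, 0, 0], [0, 0, 1.7, 0, 0, 0]]])

```text
time: 3.85
tool_pos: [423.3, -271.1, -20.2]
tcp_rot: [180.0, -0.0, -28.2]
ft_force: [-0.2, 1.2, 0.4]
finger_gap: 85.5
grip_force: 0.0
```

play_rows(motion=[[[0, 0, 0, 0, 0, 0], [0, 0, 0, 0, 0, 0], [0, 0, 0, 0, 0, 0], [0, 0, 0, 0, 0, 0], [0, 0, 0, 0, 0, 0]]], jaw=0.3, squeeze=25)

```text
time: 4.35
tool_pos: [423.2, -271.0, -20.3]
tcp_rot: [180.0, -0.0, -28.2]
ft_force: [-0.5, 1.2, 5.2]
finger_gap: 44.3
grip_force: 27.0
```

Gripped at 44.3 mm and 27 N. Lifting.

play_rows(motion=[[[0, 0, -3, 0, 0, 0], [0, 0, -7, 0, 0, 0], [0, 0, -12, 0, 0, 0], [0, 0, -17, 0, 0, 0], [0, 0, -20, 0, 0, 0]]])

```text
time: 4.85
tool_pos: [423.9, -271.6, 183.6]
tcp_rot: [179.9, -0.3, -28.2]
ft_force: [0.8, 0.1, -0.9]
finger_gap: 44.4
grip_force: 26.5
```

```bash
python3 - <<'E'
from h import *
from bench import sensors
s=sensors.sense(); print(s["ft_force"],s["finger_gap"],*move(s,[400,110,190],83))
E
```

```text
[ 0.8228947   0.1298365  -0.93736851] 44.41520550992699 [-20.11 -32.52  -0.76] [  0.1   -0.25 -21.15]
```

play_rows(motion=[[[-1.5, -2.5, -0.2, 0, 0, -2], [-4.5, -7, -0.4, 0, 0, -6], [-7, -11.3, -0.6, 0, 0, -10], [-9.5, -15.4, -0.7, 0, 0, -14], [-12, -19.5, -0.7, 0, 0, -18]]])

```text
time: 5.35
tool_pos: [408.5, -40.6, 186.2]
tcp_rot: [-180.0, -0.0, -10.0]
ft_force: [1.9, 0.7, -0.5]
finger_gap: 44.2
grip_force: 26.5
```

```bash
python3 - <<'E'
from h import *
from bench import sensors
s=sensors.sense(); print(*move(s,[400,110,190],83))
E
```

```text
[ -3.46 -14.68  -0.38] [-0.   -0.02 -3.04]
```

play_rows(motion=[[[-1, -4.3, -0.1, 0, 0, -1], [-2, -8.6, -0.2, 0, 0, -2], [-2.9, -12.5, -0.3, 0, 0, -3], [-3.5, -14.7, -0.4, 0, 0, -3], [-3.5, -14.7, -0.4, 0, 0, -3]]])

```text
time: 5.85
tool_pos: [399.9, 111.2, 190.1]
tcp_rot: [-180.0, 0.0, -6.9]
ft_force: [-0.7, -0.8, -1.2]
finger_gap: 43.9
grip_force: 26.5
```

```bash
python3 - <<'E'
from h import *
w=wrist("w4"); print(w["T"].round(3))
cv2.imwrite("pics/w4.png",cv2.resize(w["pixels"][0:260,120:460,::-1],None,fx=2.2,fy=2.2,interpolation=2))
E
```

```text
[[ 9.93000e-01 -1.21000e-01 -0.00000e+00  3.99861e+02]
 [-1.21000e-01 -9.93000e-01  1.00000e-03  1.11172e+02]
 [-1.00000e-03 -1.00000e-03 -1.00000e+00  1.90093e+02]
 [ 0.00000e+00  0.00000e+00  0.00000e+00  1.00000e+00]]
```

View pics/w4.png

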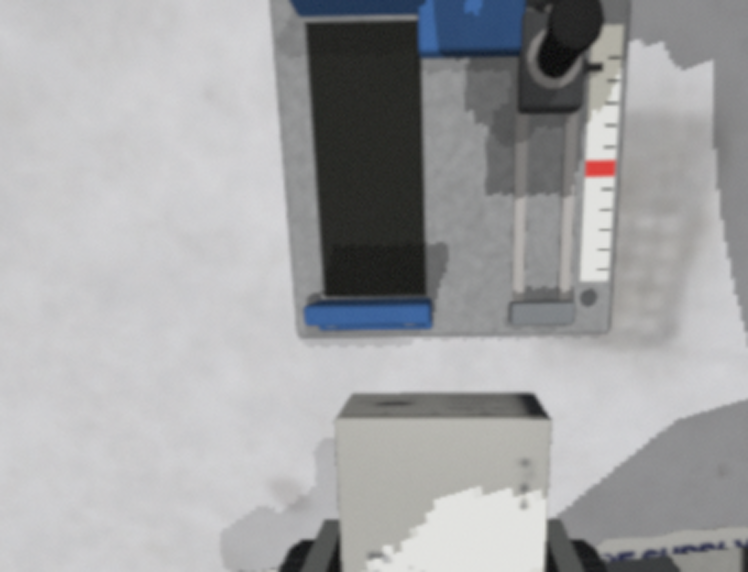

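The pad edges, near base corners (300,335) and (610,333), fence, red mark (600,168), pointer (595,67) and the held pack's far edge (340–550, row 418) are all visible. Fitting the jig pose.

```bash
cat > jig.py <<'E'
from h import *
w=np.load("w4.npz"); T=w["T"]; f=lambda q: np.array(q)/2.2+[120,0]
w_=ray
P=lambda q,z=12: ray(w,f(q),z,T)[:,:2]
from scipy.optimize import least_squares
C=P([[300,336],[610,334]]); L=P([[307,23],[316,160],[325,295]]); Rr=P([[419,22],[423,160],[426,294]]); F=P([[330,297],[420,296]])
def loc(q,p):
    a=np.radians(q[2]); return (p-q[:2])@np.array([[np.cos(a),-np.sin(a)],[np.sin(a),np.cos(a)]])
def res(q): return np.r_[(loc(q,C)-[[-65,45],[-65,-130]]).ravel(),loc(q,L)[:,1]-28,loc(q,Rr)[:,1]+28,loc(q,F)[:,0]+43.5]
s=least_squares(res,[500,135,-7]); q=s.x
if __name__=="__main__":
    print(q.round(2),res(q).round(1))
    print("mark",loc(q,P([[600,168]])),"pointer",loc(q,P([[601,67]],20)))
    print("handle base ring",loc(q,P([[555,55]],33)),"cap",loc(q,P([[576,17]],82)))
    print("bridge edge",loc(q,P([[421,55],[523,52]],33)),"carriage",loc(q,P([[520,108],[582,108]],33)))
    p=ray(w,f([[340,418],[550,418]]),T[2,3]+44,T); print("pack far edge in tool",(p-T[:3,3])@T[:3,:3])
    a=np.radians(q[2]); S=q[:2]+10*np.array([np.cos(a),np.sin(a)]); print("seat",S)
E
python3 jig.py; python3 - <<'E'
from jig import *; from bench import sensors
a=np.radians(q[2]); S=q[:2]+10*np.array([np.cos(a),np.sin(a)])
print(*move(sensors.sense(),[S[0],S[1],-8],q[2]+90))
E
```

```text
[495.86 135.51  -6.15] [ 0.7 -2.  -0.6  1.  -0.6 -0.5 -0.4  1.2  0.7  0.6  0.1 -0.1]
mark [[  19.48533368 -118.29048213]] pointer [[  63.47098842 -114.1327265 ]]
handle base ring [[ 65.39514391 -89.63168163]] cap [[ 65.02383558 -89.01716434]]
bridge edge [[ 66.26633188 -27.97259795]
 [ 66.81721983 -74.87838522]] carriage [[  43.66650418  -74.0294029 ]
 [  43.25507123 -103.19658459]]
pack far edge in tool [[ 40.50546652 -19.66438141 -44.00703261]
 [ 40.4929979   22.57398106 -44.03842307]]
seat [505.79944153 134.44373087]
[10.2  -3.75 19.79] [ 0.01  0.03 -0.82]
```

play_rows(motion=[[[4, -1.5, 0, 0, 0, -0.8], [8, -3, 1.5, 0, 0, -0.8], [10.2, -3.8, 5, 0, 0, -0.8], [10.2, -3.8, 9, 0, 0, -0.8], [10.2, -3.8, 12, 0, 0, -0.8]]])

```text
time: 6.4
tool_pos: [505.9, 131.9, 67.2]
tcp_rot: [179.9, 0.2, -6.4]
ft_force: [0.3, 0.3, -0.4]
finger_gap: 44.1
grip_force: 26.5
```

play_rows(motion=[[[0, 0, 3, 0, 0, 0], [0, 0, 5, 0, 0, 0], [0, 0, 6.5, 0, 0, 0], [0, 0, 7.2, 0, 0, 0], [0, 0, 7.2, 0, 0, 0]]])

```text
time: 6.9
tool_pos: [506.0, 132.9, -2.4]
tcp_rot: [180.0, 0.1, -6.4]
ft_force: [-1.0, -0.2, -1.1]
finger_gap: 44.3
grip_force: 26.5
```

```bash
python3 - <<'E'
from jig import *; from bench import sensors
a=np.radians(q[2]); S=q[:2]+10*np.array([np.cos(a),np.sin(a)])
s=sensors.sense(); print(s["tool_pos"],s["ft_force"],*move(s,[S[0],S[1],-8],q[2]+90))
E
```

```text
[506.03146    132.93576477  -2.4184037 ] [-1.00893059 -0.18365133 -1.08325036] [-0.04 -0.15  0.56] [ 0.03  0.08 -0.25]
```

play_rows(motion=[[[0, -0.2, 0.3, 0, 0, -0.2], [0, -0.2, 0.5, 0, 0, -0.2], [0, -0.2, 0.55, 0, 0, -0.2], [0, -0.2, 0.55, 0, 0, -0.2]]])

```text
time: 7.3
tool_pos: [507.1, 135.8, -6.8]
tcp_rot: [-180.0, -0.0, -6.1]
ft_force: [-0.2, -0.4, -0.5]
finger_gap: 44.4
grip_force: 26.5
```

play_rows(motion=[[[0, 0, 0, 0, 0, 0], [0, 0, 0, 0, 0, 0], [0, 0, 0, 0, 0, 0], [0, 0, 0, 0, 0, 0]]], jaw=0.8)

```text
time: 7.7
tool_pos: [506.8, 135.6, -7.1]
tcp_rot: [-180.0, -0.0, -6.2]
ft_force: [0.5, 0.3, -0.1]
finger_gap: 68.4
grip_force: 0.0
```

play_rows(motion=[[[0, 0, -2, 0, 0, 0], [0, 0, -6, 0, 0, 0], [0, 0, -10.5, 0, 0, 0], [0, 0, -15, 0, 0, 0], [0, 0, -19.5, 0, 0, 0]]])

```text
time: 8.2
tool_pos: [506.4, 135.6, 189.6]
tcp_rot: [180.0, -0.0, -6.2]
ft_force: [0.7, 0.8, 0.1]
finger_gap: 68.2
grip_force: 0.0
```

```bash
python3 - <<'E'
from h import *
from bench import sensors
s=sensors.sense(); print(*move(s,[550,-240,190],83))
E
```

```text
[ 8.37 36.87 -0.04] [ 0.   -0.    0.84]
```

```bash
python3 -c "
from h import *
wrist('w5')"
```

play_rows(motion=[[[1, 4.5, 0, 0, 0, 0], [2, 9.2, 0, 0, 0, 0], [3, 14, 0, 0, 0, 0], [4, 18.5, 0, 0, 0, 0], [5, 23, 0, 0, 0, 0]]], jaw=1)

```text
time: 8.75
tool_pos: [531.7, -100.3, 187.7]
tcp_rot: [-180.0, -0.0, -6.2]
ft_force: [0.4, -0.2, 0.3]
finger_gap: 85.2
grip_force: 0.0
```

play_rows(motion=[[[1, 4.6, 0, 0, 0, -3], [2, 9.2, 0, 0, 0, -6], [3, 13.8, 0, 0, 0, -6], [3, 13.8, 0, 0, 0, -6], [3, 13.8, 0, 0, 0, -6]]])

```text
time: 9.25
tool_pos: [546.4, -239.9, 187.1]
tcp_rot: [-180.0, 0.0, -0.3]
ft_force: [-0.2, 0.2, -0.9]
finger_gap: 85.2
grip_force: 0.0
```

```bash
python3 - <<'E'
from h import *
w=wrist("w6"); print(w["T"][:3,3])
a=np.load("w5.npz")["pixels"]
A=cv2.resize(a[60:310,200:400,::-1],None,fx=2,fy=2,interpolation=2)
c=proj(w,[618,-243,24],w["T"])[0].astype(int); print(c); x,y=max(c[0]-100,0),max(c[1]-125,0)
B=cv2.resize(w["pixels"][y:y+250,x:x+200,::-1],None,fx=2,fy=2,interpolation=2); print(x,y)
cv2.imwrite("pics/c6.png",np.hstack([A,B]))
E
```

```text
[ 546.37333853 -239.87126906  187.05495019]
[322 114]
222 0
```

View pics/c6.png

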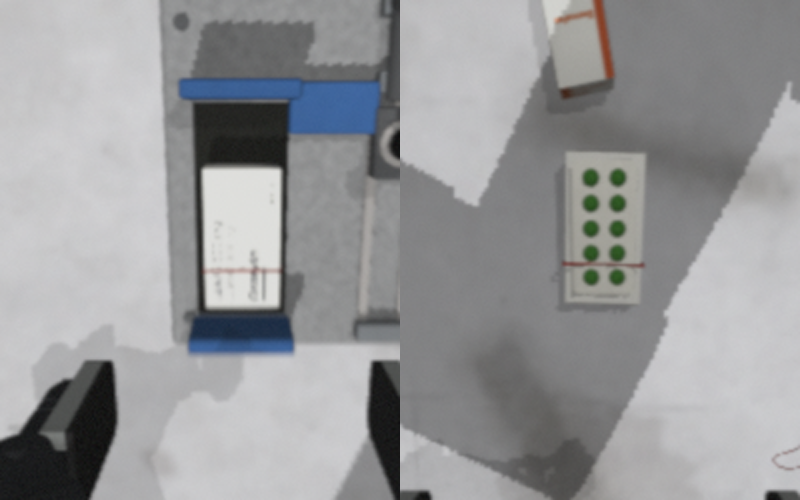

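The plain pack lies squarely on the pad, at (202–283, 166–310) in the left tile. The green pack's corners are about (567,152), (647,153), (640,304) and (563,303) in the right tile.

```bash
python3 - <<'E'
from jig import loc,q
from h import *
from bench import sensors
def rect(w,px,z):
    p=ray(w,px,z,w["T"]); l=(p[0]+p[1]-p[2]-p[3]); print("centre",p.mean(0).round(1),"yaw",np.degrees(np.arctan2(l[1],l[0])).round(2),[np.linalg.norm(p[i]-p[(i+1)%4]).round(1) for i in range(4)]); return p.mean(0),np.degrees(np.arctan2(l[1],l[0]))
w5=np.load("w5.npz"); c,a=rect(w5,np.array([[202,167],[281,166],[283,309],[204,310]])/2+[200,60],36); print("in jig",loc(q,c[:2][None]))
w6=np.load("w6.npz"); g,b=rect(w6,np.array([[167,152],[247,153],[240,304],[163,303]])/2+[222,0],24)
print(*move(sensors.sense(),[g[0],g[1],-20],b+90))
E
```

```text
centre [504.9 134.2  36. ] yaw -5.36 [np.float64(44.3), np.float64(85.4), np.float64(47.8), np.float64(85.4)]
in jig [[ 9.08636922 -0.30114564]]
centre [ 617.4 -244.7   24. ] yaw -2.3 [np.float64(43.3), np.float64(81.3), np.float64(44.9), np.float64(81.3)]
[ 7.1   0.59 20.72] [-0.05  0.04  2.09]
```

play_rows(motion=[[[3.5, 0.3, 2, 0, 0, 2], [7.1, 0.5, 5, 0, 0, 2], [7.1, 0.5, 9.5, 0, 0, 2], [7.1, 0.5, 13.5, 0, 0, 2], [7.1, 0.5, 15, 0, 0, 2]]])

```text
time: 9.8
tool_pos: [614.7, -240.4, 32.1]
tcp_rot: [-179.8, 0.4, -2.0]
ft_force: [-1.4, -0.3, -0.0]
finger_gap: 85.7
grip_force: 0.0
```

play_rows(motion=[[[0, 0, 2, 0, 0, 0], [0, 0, 4, 0, 0, 0], [0, 0, 5.3, 0, 0, 0], [0, 0, 5.6, 0, 0, 0], [0, 0, 5.6, 0, 0, 0]]])

```text
time: 10.3
tool_pos: [618.1, -243.7, -17.6]
tcp_rot: [180.0, -0.0, -2.1]
ft_force: [-0.2, 0.0, -0.0]
finger_gap: 85.4
grip_force: 0.0
```

```bash
python3 - <<'E'
from h import *; from bench import sensors
s=sensors.sense(); print(s["tool_pos"],s["ft_force"],*move(s,[617.4,-244.7,-19],87.7))
E
```

```text
[ 618.05370534 -243.74641792  -17.61748787] [-0.19312767  0.02144029 -0.03109151] [-0.06  0.1   0.14] [ 0.   -0.02  0.17]
```

play_rows(motion=[[[0, 0.1, 0.1, 0, 0, 0], [0, 0.1, 0.1, 0, 0, 0], [0, 0.1, 0.1, 0, 0, 0], [0, 0.1, 0.1, 0, 0, 0], [0, 0.1, 0.1, 0, 0, 0]]], jaw=0.3)

```text
time: 10.8
tool_pos: [618.5, -245.5, -18.1]
tcp_rot: [180.0, -0.1, -2.2]
ft_force: [-1.3, -0.2, 6.7]
finger_gap: 44.8
grip_force: 27.4
```

play_rows(motion=[[[0, 0, -3, 0, 0, 0], [0, 0, -7, 0, 0, 0], [0, 0, -11.5, 0, 0, 0], [0, 0, -16, 0, 0, 0], [0, 0, -19, 0, 0, 0]]])

```text
time: 11.3
tool_pos: [618.7, -245.5, 174.9]
tcp_rot: [179.9, -0.2, -2.2]
ft_force: [1.5, -0.4, 0.7]
finger_gap: 44.7
grip_force: 26.7
```

```bash
python3 - <<'E'
from h import *; from bench import sensors
s=sensors.sense(); print(s["tool_pos"],s["ft_force"],*move(s,[506.8,135.3,130],84.2))
E
```

```text
[ 618.69631351 -245.49428939  174.87353011] [ 1.48476601 -0.35067542  0.6500656 ] [-12.63 -37.64   4.38] [ 0.08 -0.21  3.64]
```

play_rows(motion=[[[-1, -3, 0, 0, 0, 1], [-2.3, -7.2, 0, 0, 0, 2], [-3.8, -11.8, 0, 0, 0, 3], [-5.3, -16.4, 0, 0, 0, 3.6], [-6.8, -21, 0, 0, 0, 3.6]]])

```text
time: 11.8
tool_pos: [556.6, -31.0, 170.5]
tcp_rot: [-180.0, 0.0, -5.8]
ft_force: [1.2, 0.2, 0.2]
finger_gap: 44.7
grip_force: 26.7
```

play_rows(motion=[[[-1, -4.3, 0, 0, 0, 0], [-2, -8.6, 0, 0, 0, 0], [-3.2, -12.5, 0.5, 0, 0, 0], [-4.2, -15.8, 1.5, 0, 0, 0], [-4.5, -16.5, 3, 0, 0, 0]]])

```text
time: 12.3
tool_pos: [529.1, 139.5, 141.2]
tcp_rot: [-179.9, -0.1, -5.6]
ft_force: [-0.1, 0.6, -0.2]
finger_gap: 44.8
grip_force: 26.7
```

play_rows(motion=[[[0, 0, 0, 0, 0, 0], [0, 0, 0, 0, 0, 0], [0, 0, 0, 0, 0, 0]]])

```text
time: 12.6
tool_pos: [530.1, 134.8, 141.3]
tcp_rot: [180.0, -0.0, -5.8]
ft_force: [-0.2, -0.2, 0.1]
finger_gap: 44.7
grip_force: 26.6
```

```bash
python3 - <<'E'
from h import *; from bench import sensors
s=sensors.sense(); print(s["tool_pos"],s["ft_force"],*move(s,[506.8,135.3,18],84.2))
w=wrist("w7")
cv2.imwrite("pics/c7.png",cv2.resize(w["pixels"][60:310,200:440,::-1],None,fx=2.4,fy=2.4,interpolation=2))
E
```

```text
[530.11765214 134.75570089 141.30545306] [-0.19718332 -0.23460252  0.09784716] [-2.33  0.18 12.33] [ 0.01 -0.04 -0.04]
```

play_rows(motion=[[[-2.3, 0.1, 1, 0, 0, 0], [-2.3, 0.1, 4, 0, 0, 0], [-2.3, 0.1, 7.5, 0, 0, 0], [-2.3, 0.1, 10, 0, 0, 0], [-2.3, 0.1, 11, 0, 0, 0]]])

```text
time: 13.15
tool_pos: [505.0, 136.1, 28.4]
tcp_rot: [179.9, 0.2, -5.8]
ft_force: [-1.2, -0.4, -0.7]
finger_gap: 44.9
grip_force: 26.7
```

play_rows(motion=[[[0, 0, 0.5, 0, 0, 0], [0, 0, 0.8, 0, 0, 0], [0, 0, 0.8, 0, 0, 0], [0, 0, 0.8, 0, 0, 0]]])

```text
time: 13.55
tool_pos: [507.6, 137.5, 24.1]
tcp_rot: [-180.0, -0.1, -5.8]
ft_force: [0.7, -0.5, -0.1]
finger_gap: 44.9
grip_force: 26.7
```

```bash
python3 - <<'E'
from h import *; from bench import sensors
s=sensors.sense(); print(s["tool_pos"],s["ft_force"],*move(s,[506.8,135.3,18],84.2))
E
```

```text
[507.62347642 137.52026635  24.13410548] [ 0.68046551 -0.48487554 -0.11662689] [-0.06  0.23  0.61] [-0.03 -0.12  0.04]
```

play_rows(motion=[[[0, 0.2, 0.2, 0, 0, 0], [0, 0.2, 0.4, 0, 0, 0], [0, 0.2, 0.55, 0, 0, 0], [0, 0.2, 0.55, 0, 0, 0]]])

```text
time: 13.95
tool_pos: [506.6, 135.4, 18.1]
tcp_rot: [180.0, -0.0, -5.8]
ft_force: [-3.2, -1.1, 6.8]
finger_gap: 44.6
grip_force: 27.7
```

```bash
python3 - <<'E'
from h import *; from bench import sensors
s=sensors.sense(); print(s["tool_pos"],s["ft_force"],*move(s,[506.8,135.3,18],84.2))
w=wrist("w8")
cv2.imwrite("pics/c8.png",cv2.resize(w["pixels"][100:350,200:440,::-1],None,fx=2.4,fy=2.4,interpolation=2))
E
```

```text
[506.57407946 135.35225121  18.12328428] [-3.22079646 -1.05282871  6.758962  ] [0.02 0.   0.01] [ 0.01 -0.02  0.05]
```

Contact is made (6.8 N), so I'm releasing and retreating.

play_rows(motion=[[[0, 0, -0.1, 0, 0, 0], [0, 0, -0.1, 0, 0, 0], [0, 0, -0.1, 0, 0, 0], [0, 0, -0.1, 0, 0, 0]]], jaw=0.8)

```text
time: 14.4
tool_pos: [506.2, 135.4, 18.1]
tcp_rot: [180.0, 0.0, -5.8]
ft_force: [-0.3, 0.1, 0.2]
finger_gap: 68.3
grip_force: 0.0
```

play_rows(motion=[[[0, 0, -2, 0, 0, 0], [0, 0, -6, 0, 0, 0], [0, 0, -10.5, 0, 0, 0], [0, 0, -15, 0, 0, 0], [0, 0, -17, 0, 0, 0]]])

```text
time: 14.9
tool_pos: [508.4, 135.8, 193.5]
tcp_rot: [-179.9, -0.4, -5.8]
ft_force: [0.7, 1.2, 0.6]
finger_gap: 68.4
grip_force: 0.0
```

```bash
python3 - <<'E'
from h import *
w=wrist("w9"); cv2.imwrite("pics/c9.png",cv2.resize(w["pixels"][40:290,200:440,::-1],None,fx=2.4,fy=2.4,interpolation=2))
E
```

```text
(no output)
```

View pics/c9.png

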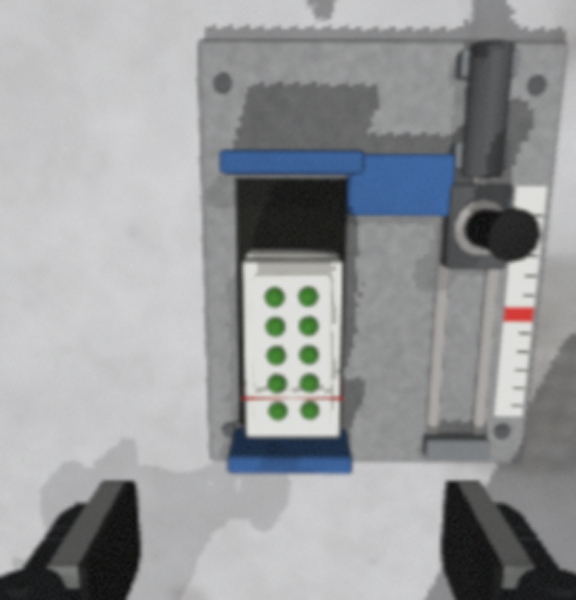

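The pile stands square: green top face (243–343, 262–437), with the far end of the plain pack visible at row 251. Checking the offset and the handle.

```bash
python3 - <<'E'
from jig import loc,q
from h import *
from bench import sensors
w=np.load("w9.npz"); T=w["T"]; F=lambda px:np.array(px)/2.4+[200,40]
P=lambda px,z:loc(q,ray(w,F(px),z,T)[:,:2]).round(1)
print("green",P([[243,262],[343,262],[341,437],[246,437]],60).tolist())
print("green far edge mid",P([[293,262]],60),"plain far",P([[293,251]],36), P([[293,256]],36))
print("model: pack in jig x 9, far edge rows")
a=np.radians(q[2]);R=np.array([[np.cos(a),-np.sin(a)],[np.sin(a),np.cos(a)]])
for z in (12,36,60):
    X=np.r_[q[:2]+R@[50.5,0],z]; print(z,(proj(w,X,T)[0]-[200,40])*2.4)
print("cap",P([[513,234]],82),"ring",P([[483,228]],33),"mark",P([[519,314]],12),"bridge",P([[350,214],[448,214]],33))
h=q[:2]+R@[65,-89.3]; print(h,*move(sensors.sense(),[h[0],h[1],140],q[2]))
print(*move(sensors.sense(),[h[0],h[1],140],q[2]+90))
E
```

```text
green [[50.3, 21.8], [50.6, -22.3], [-32.0, -23.7], [-32.3, 21.5]]
green far edge mid [[50.4 -0.2]] plain far [[52.9 -0.3]] [[50.5 -0.3]]
model: pack in jig x 9, far edge rows
12 [292.27146246 251.07375643]
36 [292.39211557 256.0487373 ]
60 [292.53165508 261.80247528]
cap [[ 64.7 -88.8]] ring [[ 63.9 -90.3]] mark [[  18.8 -118.9]] bridge [[ 70.  -27. ]
 [ 70.3 -73.2]]
[550.91727154  39.76600691] [5.04 9.17 5.59] [  0.3   -0.53 -89.6 ]
[5.04 9.17 5.59] [-0.15 -0.53  0.4 ]
```

play_rows(motion=[[[2.5, 4.3, 0, 0, 0, 0.4], [5, 8.5, 0, 0, 0, 0.4], [5, 9.2, 2, 0, 0, 0.4], [5, 9.2, 5.6, 0, 0, 0.4], [5, 9.2, 5.6, 0, 0, 0.4]]], jaw=0.65)

```text
time: 15.45
tool_pos: [542.9, 38.3, 126.5]
tcp_rot: [180.0, 0.6, -6.2]
ft_force: [-0.9, 0.1, -0.3]
finger_gap: 55.8
grip_force: 0.0
```

```bash
python3 - <<'E'
from jig import *; from bench import sensors
a=np.radians(q[2]);R=np.array([[np.cos(a),-np.sin(a)],[np.sin(a),np.cos(a)]]); h=q[:2]+R@[64.7,-89.3]
s=sensors.sense();print(s["tool_pos"],*move(s,[h[0],h[1],28],q[2]+90))
E
```

```text
[542.86430498  38.32056644 126.46723005] [ 0.85 -0.24  9.84] [ 0.04  0.55 -0.07]
```

play_rows(motion=[[[0, 0, 0, 0, 0, 0], [0, 0, 0, 0, 0, 0], [0, 0, 0, 0, 0, 0]]])

```text
time: 15.75
tool_pos: [548.0, 39.3, 134.4]
tcp_rot: [-180.0, -0.2, -6.1]
ft_force: [0.7, -0.0, -0.3]
finger_gap: 55.4
grip_force: 0.0
```

```bash
python3 - <<'E'
from jig import *; from bench import sensors
a=np.radians(q[2]);R=np.array([[np.cos(a),-np.sin(a)],[np.sin(a),np.cos(a)]]); h=q[:2]+R@[64.7,-89.3]
s=sensors.sense();print(s["tool_pos"],s["tcp_rot"],*move(s,[h[0],h[1],28],q[2]+90))
E
```

```text
[548.02544457  39.26562343 134.36367801] [-1.79982832e+02 -1.77609228e-01 -6.11247236e+00] [ 0.22 -0.08 10.64] [-0.02 -0.18  0.04]
```

play_rows(motion=[[[0.2, -0.1, 3, 0, 0, 0], [0.2, -0.1, 6.5, 0, 0, 0], [0.2, -0.1, 9, 0, 0, 0], [0.2, -0.1, 10.5, 0, 0, 0], [0.2, -0.1, 10.5, 0, 0, 0]]])

```text
time: 16.25
tool_pos: [547.6, 39.9, 25.8]
tcp_rot: [180.0, 0.2, -6.1]
ft_force: [-0.2, -0.4, -0.6]
finger_gap: 55.8
grip_force: 0.0
```

play_rows(motion=[[[0, 0, 0, 0, 0, 0], [0, 0, 0, 0, 0, 0], [0, 0, 0, 0, 0, 0], [0, 0, 0, 0, 0, 0], [0, 0, 0, 0, 0, 0]]], jaw=0, squeeze=50)

```text
time: 16.75
tool_pos: [550.9, 41.1, 29.7]
tcp_rot: [-179.9, -0.2, -6.1]
ft_force: [0.4, 6.7, 4.2]
finger_gap: 19.6
grip_force: 48.6
```

Gripped the handle (19.6 mm, 48.6 N). Drawing slowly.

play_rows(motion=[[[-0.5, 0, 0, 0, 0, 0], [-1.1, 0, 0, 0, 0, 0], [-1.8, 0, 0, 0, 0, 0], [-2.4, 0, 0, 0, 0, 0], [-2.9, 0, 0, 0, 0, 0]]])

```text
time: 17.25
tool_pos: [522.9, 44.1, 29.7]
tcp_rot: [-179.8, -0.4, -6.1]
ft_force: [8.0, 6.5, -2.1]
finger_gap: 19.6
grip_force: 48.9
```

play_rows(motion=[[[-0.3, 0, 0, 0, 0, 0], [-0.5, 0, 0, 0, 0, 0], [-0.7, 0, 0, 0, 0, 0], [-0.9, 0, 0, 0, 0, 0], [-1.1, 0, 0, 0, 0, 0]]])

```text
time: 17.75
tool_pos: [512.5, 45.2, 29.8]
tcp_rot: [-179.8, -0.4, -6.1]
ft_force: [10.1, 7.4, -3.6]
finger_gap: 19.5
grip_force: 48.9
```

play_rows(motion=[[[-0.2, 0, 0, 0, 0, 0], [-0.35, 0, 0, 0, 0, 0], [-0.4, 0, 0, 0, 0, 0], [-0.4, 0, 0, 0, 0, 0], [-0.4, 0, 0, 0, 0, 0]]])

```text
time: 18.25
tool_pos: [508.6, 45.6, 29.8]
tcp_rot: [-179.8, -0.4, -6.1]
ft_force: [7.5, 7.0, -2.6]
finger_gap: 19.5
grip_force: 48.9
```

```bash
python3 - <<'E'
from jig import *; from bench import sensors
s=sensors.sense();print(s["ft_force"],s["grip_force"],s["finger_gap"]); t=s["tool_pos"]; print(t,loc(q,t[None,:2])-loc(q,np.array([[550.9,41.1]])))
w=wrist("w10"); px=proj(w,[[*(q[:2]),12]],w["T"]); print(px)
cv2.imwrite("pics/c10.png",cv2.resize(w["pixels"][0:300,60:440,::-1],None,fx=2,fy=2,interpolation=2))
E
```

```text
[ 7.51080616  7.01507281 -2.62534798] 48.856921792030334 19.48947662198696
[508.59843661  45.59686849  29.78013921] [[-42.53986901  -0.06029984]]
[[197.54933184 251.90134283]]
```

View pics/c10.png

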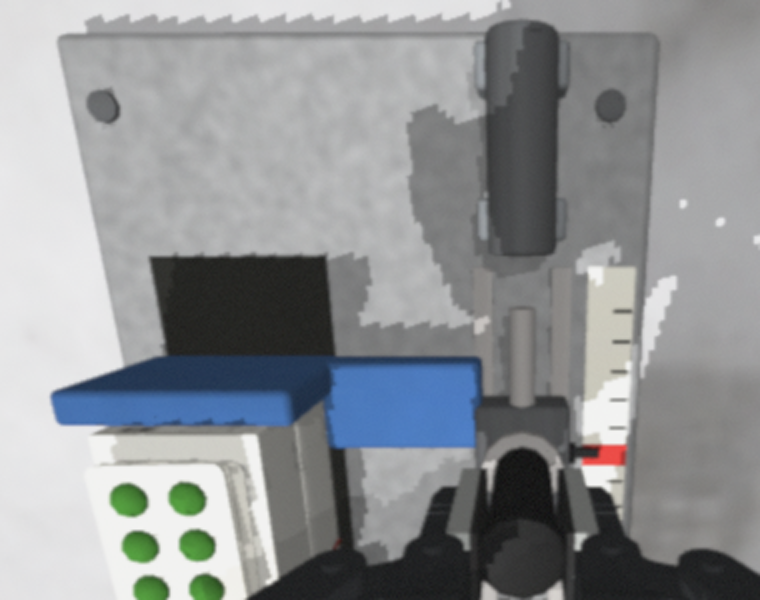

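The pointer (600,451) is in the red mark, about 1.5–2 mm short of its middle (row 455). A small final pull.

play_rows(motion=[[[-0.1, 0, 0, 0, 0, 0], [-0.2, 0, 0, 0, 0, 0], [-0.2, 0, 0, 0, 0, 0], [-0.2, 0, 0, 0, 0, 0], [-0.2, 0, 0, 0, 0, 0]]])

```text
time: 18.8
tool_pos: [506.7, 45.8, 29.8]
tcp_rot: [-179.8, -0.4, -6.1]
ft_force: [8.5, 6.1, -2.7]
finger_gap: 19.8
grip_force: 48.9
```

play_rows(motion=[[[0, 0, 0, 0, 0, 0], [0, 0, 0, 0, 0, 0], [0, 0, 0, 0, 0, 0], [0, 0, 0, 0, 0, 0], [0, 0, 0, 0, 0, 0]]])

```text
time: 19.3
tool_pos: [506.7, 45.8, 29.8]
tcp_rot: [-179.8, -0.4, -6.1]
ft_force: [8.9, 6.3, -4.1]
finger_gap: 19.4
grip_force: 48.9
```

```bash
python3 - <<'E'
from jig import *; from bench import job
w=wrist("w11"); a=w["pixels"][210:245,345:375].astype(int)
red=(a[...,0]>150)&(a[...,1]<90); blk=a.sum(2)<150
print("red rows",np.where(red.any(1))[0][[0,-1]]+210,"black rows at cols 350-358",np.where(blk[:,6:12].any(1))[0]+210)
E
```

```text
red rows [220 229] black rows at cols 350-358 [224 225 226 227]
```

```bash
python3 -c "
from bench import job
print(job.hand_in())"
```

```text
the job is handed in; nothing more can be done
None
```

The job is handed in: the green pack is stacked flush on the plain one on the pad, and the gripper is holding the jaw with its pointer within about 1 mm of the red mark's middle. No verdict came back. My first attempt at the plain pack pressed lightly on its top (about 7 N) before I re-gripped it.

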